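Refit the modules of a bench power supply and lock its cover

ROBOT

A 7-joint arm with a two-finger parallel gripper is mounted at the origin on the work surface. World frame = base frame: x ahead of the robot, y to its left, z up, the work surface at z = 0. Lengths are in m, angles in degrees, forces in N, time in s.
With the tool pointing down it reaches from about 0.35 to 0.775 m from the base axis. Payload 3.1 kg.
Tool frame: the origin (TCP) lies on the centre line of the jaws, within the pads' length; the fingertips stand 17 mm ahead of it and the grasp point (between the pads) lies 2 mm behind it (robot.tip_reach is the distance from the TCP to the fingertips, in m); z points along the fingers, y is the line along which they close (so a half turn about z gives the same grasp; the last joint's range is limited). The gripper opens to 85 mm and grips with 20 to 120 N. Pads are 22 mm wide; open, the fingers measure 114 mm over their backs; the gripper's body (76 mm by 85 mm) begins 54 mm behind the grasp point. The pads swing forward as they close: fully open they stand 13 mm farther back than shut.
Start: joints at [-69.769, 17.813, 0.802, 86.603, -0.252, 75.585, -1.558], TCP at [0.212, 0.508, 0.248] pointing down, gripper open.
Joint ranges: [-154.91, 154.91], [-16.99, 109.72], [-72.82, 74.43], [7.12, 147.25], [-82.49, 262.49], [11.32, 116.49], [-174.64, 174.64]. Speed limits (degrees/s): [159.86, 159.86, 180, 180, 180, 180, 180].

INTERFACE

Orientations are given as [roll, pitch, yaw] about the fixed x, y, z axes, in that order (R = Rz(yaw) Ry(pitch) Rx(roll)).
In Python, from station import robot, fingers, vision, workorder, recognise gives the robot as it stands. Calls block until the motion is done:
- robot.move_to(position, orientation): joint-space move of the TCP to a pose.
- robot.line_to(position, orientation=None, velocity=0.15, f_stop=None): straight line of the TCP; orientation=None keeps the orientation; velocity is the mean speed in m/s. With f_stop (N) it stops when the force on the tool has changed by that much, and returns True; else False.
- robot.move_j(angles): joint-space move.
- fingers.gripper_to(opening, force=None): opening from 0.0 (shut) to 1.0 (fully open); force is the grip in N (None keeps the last); returns when the fingers have stopped.
- robot.pause(seconds).
- robot.inverse_kinematics(position, orientation): joint angles nearest the present ones, or None.
- vision.grab_frame(name): name is "scene" or "top" or "wrist"; returns the picture (400x640x3 uint8, red, green, blue); there is no depth.
- vision.calibration(name): a dict with "mtx" (3x3 intrinsics, pixels), "extrinsics" (4x4, takes a point from world to camera coordinates); the wrist camera has in their place "T_tool_cam" (4x4, takes a point from camera to tool coordinates, whose origin is the TCP and whose axes are the flange's). Camera axes: x right, y up, looking along -z (the intrinsics and any distortion apply to the point x, -y, -z); pixel columns grow to the right and rows downward; lengths in m; the calibration is good to about 2 mm. The wrist camera is an equidistant fisheye: a pixel r from the principal point sees the ray r / f radians off the axis. A picture is of the moment at which its call begins: read the wrist's pose just before it. calibration takes no time and is no camera call.
A pose or a line that the arm cannot do raises robot.PlanningError and nothing moves.
- workorder.close_job(): hands the job in; it is judged then, once.
Trained networks look in the newest picture that a camera, given by its name, has taken for a name from the list of things; names that differ only in an ending like _2 or _b are one class to them, and where a whole thing is asked for, a point or a joint stands for the part that bears it (a point fixed in the world has none). Each returns a list of dicts, best first, with "p" (0 to 1); they miss things now and then, are a little off and sometimes report something else, mostly with a low value. They report only what shows in the picture. A call takes as long as a camera call. They do not tell look-alikes from the thing itself.
- recognise(label, camera): "rect" ([centre column, centre row, width, height] in pixels, round what is visible of it).
Readings, each from a call of its own:
- robot.current_time_s(): time.
- robot.current_joint_positions(): joint angles.
- robot.current_dq(): joint speeds.
- robot.current_joint_torque(): joint torques, N m.
- robot.current_tool_pos(): TCP position.
- robot.current_eef_rot(): TCP orientation.
- robot.current_contact_force(): force on the tool from outside, world axes, zero at the start.
- robot.current_torque(): the same for the moment, N m.
- robot.current_finger_gap(): opening from 0.0 (shut) to 1.0 (fully open).
- robot.current_gripper_force(): force on a finger pad.
Only numpy, scipy, OpenCV 4.12 (cv2) and the standard library are available. Lean on these libraries where they do the work, as an engineer would, in place of code of your own. Each camera call takes 0.05 s, during which the arm holds its last target. There are 200 camera calls.

TASK

Stand every loose grey plug-in module from the bench in a slot of its own in the open power supply, upright and down on the slot floor with its pull tab up. When all are in, press the sprung clamp lever inside down until it catches and stays down by itself; then swing the cover fully shut and give its wing knob a quarter turn clockwise so that the tongue locks under the frame edge. Leave the other things on the bench alone.

Things in the scene. Friction and masses are not known exactly. Their poses are not given: they have to be found in the camera images.
- chassis: Open steel box of a power supply, fixed; 158 mm (its x) by 278 mm (its y), walls 4 mm, rim 100 mm above the bench. Origin under its centre, z up; front at -x, cover hinge along the top of the +x wall. Four module slots in a row along y; at y 112 mm a 46 mm wide channel with a sprung lever. A strike plate (y -35 to 35 mm) reaches 14 mm in from the front rim: the frame edge.
- slot0 (a point): Centre of slot 0 on the chassis floor, 6 mm above the bench, axes as the chassis. Each slot is 80 mm (chassis x) by 52 mm (chassis y) between black dividers 26 mm high; chassis y -109 mm.
- slot1 (a point): Centre of slot 1 on the chassis floor, 6 mm above the bench, axes as the chassis. Each slot is 80 mm (chassis x) by 52 mm (chassis y) between black dividers 26 mm high; chassis y -53 mm.
- slot2 (a point): Centre of slot 2 on the chassis floor, 6 mm above the bench, axes as the chassis. Each slot is 80 mm (chassis x) by 52 mm (chassis y) between black dividers 26 mm high; chassis y 3 mm.
- slot3 (a point): Centre of slot 3 on the chassis floor, 6 mm above the bench, axes as the chassis. Each slot is 80 mm (chassis x) by 52 mm (chassis y) between black dividers 26 mm high; chassis y 59 mm.
- module0: Grey plug-in module, about 250 g, upright on the bench: body 70 mm (its x) by 44 mm (its y), 40 mm high, with a black pull tab on top, 12 mm thick (its x), 28 mm wide (its y), from 40 to 76 mm high. Origin at the centre of its underside, z up. Grip the tab across its 12 mm. In a slot its 70 mm lie along the chassis x, either way round. None if absent.
- module1: Grey plug-in module, about 250 g, upright on the bench: body 70 mm (its x) by 44 mm (its y), 40 mm high, with a black pull tab on top, 12 mm thick (its x), 28 mm wide (its y), from 40 to 76 mm high. Origin at the centre of its underside, z up. Grip the tab across its 12 mm. In a slot its 70 mm lie along the chassis x, either way round. None if absent.
- module2: Grey plug-in module, about 250 g, upright on the bench: body 70 mm (its x) by 44 mm (its y), 40 mm high, with a black pull tab on top, 12 mm thick (its x), 28 mm wide (its y), from 40 to 76 mm high. Origin at the centre of its underside, z up. Grip the tab across its 12 mm. In a slot its 70 mm lie along the chassis x, either way round. None if absent.
- module3: Grey plug-in module, about 250 g, upright on the bench: body 70 mm (its x) by 44 mm (its y), 40 mm high, with a black pull tab on top, 12 mm thick (its x), 28 mm wide (its y), from 40 to 76 mm high. Origin at the centre of its underside, z up. Grip the tab across its 12 mm. In a slot its 70 mm lie along the chassis x, either way round. None if absent.
- lever (a joint): Sprung clamp lever, rad. 0 = sprung up; grows as the pad is pressed down; stop at 0.52. A pawl snaps in beyond about 0.4 and holds it at about 0.46; let go earlier and it springs back. Takes up to about 12 N at the pad. Pivots about the chassis y axis at chassis (60, 112) mm, 47 mm above the bench; the pad is 100 mm from the pivot towards the front.
- lever_pad (a point): Middle of the top of the lever's black thumb pad (26 by 24 mm): about 98 mm above the bench when up; at the stop about 48 mm, at chassis x about -40 mm.
- cover (a joint): Cover hinge, rad. 0 = flat shut on the rim, grows as it opens; starts leaning back (1.65 to 1.85), hinge axis along the chassis y. Stiff: it stays where it is left, and moves with about 2 to 4 N at its free edge. Push it over from behind (the far side) and down. It cannot shut with the tongue already turned out.
- cover_edge (a point): Middle of the cover's free edge, on its outer face. The cover is a grey plate 158 mm (hinge to free edge) by 278 mm by 6 mm; shut, its outer face is 106 mm above the bench; at the start this edge is about 255 mm above it.
- cover_hinge (a point): Middle of the hinge line, on the cover's inner face, 100 mm above the bench. Turns with the cover: x points from the free edge to the hinge, z out of the outer face.
- wing (a joint): Wing knob on the cover, rad. 0 to 0.15 = wing along the chassis y, tongue clear; grows clockwise seen on the outer face (from above when shut); stop at 1.6. At a quarter turn (1.57) the wing points front to back and the hidden 26 mm tongue lies under the strike plate. Stays where it is left; turns with about 0.06 N m.
- wing_grip (a point): On the knob's axis at the middle of the wing's height, 31 mm out from the cover's inner face, 124 mm from the hinge line. Its y runs along the wing. Wing 60 mm long, 12 mm thick (its x), from 16 to 46 mm out from the inner face.
- capacitor: Bystander, to be left alone: black capacitor can, 52 mm across, 85 mm high. Origin at its underside.
- spanner: Bystander, to be left alone: spanner lying flat, 160 mm. Origin at its underside.
Things that resemble listed ones, but are neither listed nor needed, are in the scene too. Leave any orange look-alike of the module1 alone. What is shaped like the module2 but turquoise is not meant.

How it is judged (in metres and radians):
On the way, in this order (a step that is already met when the one before it is completed fails the run):
1. every module stands in a slot, let go (x of module0 in the frame of chassis between -0.012 and 0.012 m and y of module0 in the frame of chassis between -0.125 and 0.075 m and z of module0 in the frame of chassis between 0.002 and 0.011 m and angle between each of module0, module1, module2, module3's own z axis and vertical below 0.1 rad and x of module1 in the frame of chassis between -0.012 and 0.012 m and y of module1 in the frame of chassis between -0.125 and 0.075 m and z of module1 in the frame of chassis between 0.002 and 0.011 m and x of module2 in the frame of chassis between -0.012 and 0.012 m and y of module2 in the frame of chassis between -0.125 and 0.075 m and z of module2 in the frame of chassis between 0.002 and 0.011 m and x of module3 in the frame of chassis between -0.012 and 0.012 m and y of module3 in the frame of chassis between -0.125 and 0.075 m and z of module3 in the frame of chassis between 0.002 and 0.011 m and contact force between each of module0, module1, module2, module3 and the fingers below 0.2 N), for 0.2 s.
2. the lever is caught down, with nothing pressing it (x of module0 in the frame of chassis between -0.012 and 0.012 m and y of module0 in the frame of chassis between -0.125 and 0.075 m and z of module0 in the frame of chassis between 0.002 and 0.011 m and angle between each of module0, module1, module2, module3's own z axis and vertical below 0.1 rad and x of module1 in the frame of chassis between -0.012 and 0.012 m and y of module1 in the frame of chassis between -0.125 and 0.075 m and z of module1 in the frame of chassis between 0.002 and 0.011 m and x of module2 in the frame of chassis between -0.012 and 0.012 m and y of module2 in the frame of chassis between -0.125 and 0.075 m and z of module2 in the frame of chassis between 0.002 and 0.011 m and x of module3 in the frame of chassis between -0.012 and 0.012 m and y of module3 in the frame of chassis between -0.125 and 0.075 m and z of module3 in the frame of chassis between 0.002 and 0.011 m and value of joint lever above 0.41 rad and contact force between lever and the fingers below 0.2 N), for 0.3 s.
3. the cover is shut (value of joint lever above 0.41 rad and value of joint cover below 0.03 rad), for 0.2 s.
4. the wing knob is turned with the cover shut (all of step 3 and value of joint wing above 1.3 rad), for 0.2 s.
At the end, for the whole second after the job is handed in: Every module stands in a slot (origin within 12 mm of the row's centre line along the chassis x, on the slot floor within 5 mm, within 0.1 rad of upright), lever caught (joint above 0.41), cover shut (below 0.03 rad), wing knob turned (above 1.3 rad); nothing touched (all of step 4 and x of module0 in the frame of chassis between -0.012 and 0.012 m and y of module0 in the frame of chassis between -0.125 and 0.075 m and z of module0 in the frame of chassis between 0.002 and 0.011 m and angle between each of module0, module1, module2, module3's own z axis and vertical below 0.1 rad and x of module1 in the frame of chassis between -0.012 and 0.012 m and y of module1 in the frame of chassis between -0.125 and 0.075 m and z of module1 in the frame of chassis between 0.002 and 0.011 m and x of module2 in the frame of chassis between -0.012 and 0.012 m and y of module2 in the frame of chassis between -0.125 and 0.075 m and z of module2 in the frame of chassis between 0.002 and 0.011 m and x of module3 in the frame of chassis between -0.012 and 0.012 m and y of module3 in the frame of chassis between -0.125 and 0.075 m and z of module3 in the frame of chassis between 0.002 and 0.011 m).
It fails at once if a bystander is pushed more than 5 cm (distance of any of capacitor, spanner from where it was at the start of the episode above 0.05 m).
Of module0, module1, module2, module3 only 3 to 4 are there at a start; the rules pass over those that are not, and their reading is None.
At some moment in a run one of module0, module1, module2, module3 may be knocked a few centimetres aside while the robot is not near it.
It also fails if it takes over 210 s, if anything falls off the work surface, if the arm or the gripper's body presses on something with over 40 N, if the wrist force passes 120 N, or if a joint passes its speed limit or range.

## Working session

There is one attempt and no reset: what is moved stays moved. The work goes in short steps, each a Python script; the robot and the scene stay as the last script left them, time stands still between calls to the robot, and variables do not carry over. Pictures are saved under pics/ and viewed, at most 14 in all, crops included, and the job is handed in when it is done.

```bash
mkdir -p pics; ls
python3 - <<'E'
from station import robot, fingers, vision, workorder, recognise
import cv2
for n in ("scene","top"):
    im=vision.grab_frame(n); cv2.imwrite(f"pics/{n}0.png",im[:,:,::-1])
    c=vision.calibration(n); print(n,c)
    for l in ("module0","chassis","lever_pad","cover","wing","capacitor","spanner"):
        print(l,[(([round(x) for x in d["rect"]]),round(d["p"],2)) for d in recognise(l,n)])
print(vision.calibration("wrist"),robot.current_eef_rot(),robot.current_time_s())
E
```

```text
pics
scene {'mtx': array([[414.67859162,   0.        , 318.17586166],
       [  0.        , 414.67859162, 198.90444599],
       [  0.        ,   0.        ,   1.        ]]), 'extrinsics': array([[ 0.96486233, -0.26244159, -0.01284873, -0.55451654],
       [ 0.22614661,  0.80453845,  0.54915898, -0.1347188 ],
       [-0.13378486, -0.53276852,  0.83561912, -0.88830729],
       [ 0.        ,  0.        ,  0.        ,  1.        ]])}
module0 [([274, 287, 38, 31], 0.92), ([293, 340, 42, 36], 0.81), ([412, 273, 36, 28], 0.8), ([338, 278, 37, 37], 0.77), ([306, 386, 43, 27], 0.66)]
chassis [([308, 142, 109, 188], 0.64)]
lever_pad [([293, 121, 45, 16], 0.78), ([292, 341, 43, 34], 0.41)]
cover [([343, 121, 44, 146], 0.62)]
wing [([347, 102, 32, 19], 0.65), ([342, 121, 47, 149], 0.31)]
capacitor [([395, 224, 24, 43], 0.59)]
spanner [([403, 337, 82, 27], 0.98), ([348, 104, 33, 19], 0.21)]
top {'mtx': array([[465.59740699,   0.        , 317.32457154],
       [  0.        , 465.59740699, 210.20287817],
       [  0.        ,   0.        ,   1.        ]]), 'extrinsics': array([[-0.01643465, -0.9996
[... 462 characters left out ...]
4, 175, 29, 25], 0.59), ([254, 210, 121, 96], 0.49)]
capacitor [([335, 166, 19, 26], 0.66), ([257, 178, 26, 27], 0.55)]
spanner []
{'mtx': array([[309.70691629,   0.        , 314.10217421],
       [  0.        , 309.70691629, 201.30385581],
       [  0.        ,   0.        ,   1.        ]]), 'T_tool_cam': array([[-3.45499601e-04,  9.52788980e-01,  3.03633069e-01,
         7.89207542e-02],
       [ 9.99999844e-01,  1.95968296e-04,  5.22944074e-04,
        -3.30033532e-04],
       [ 4.38752895e-04,  3.03633203e-01, -9.52788899e-01,
        -1.26119005e-01],
       [ 0.00000000e+00,  0.00000000e+00,  0.00000000e+00,
         1.00000000e+00]])} [1.79995662e+02 1.41006297e-03 1.57383540e+02] 0.8
```

Run:
```python
import cv2
a=cv2.imread("pics/scene0.png")[40:410,180:480];b=cv2.imread("pics/top0.png")[120:320,170:500]
cv2.imwrite("pics/s1.png",cv2.resize(a,None,fx=1.6,fy=1.6,interpolation=2));cv2.imwrite("pics/t1.png",cv2.resize(b,None,fx=2.4,fy=2.4,interpolation=2))
```

```text
(no output)
```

View pics/s1.png

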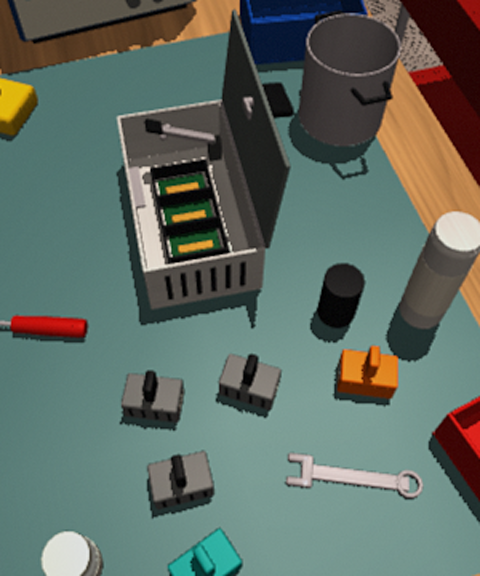

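View pics/t1.png

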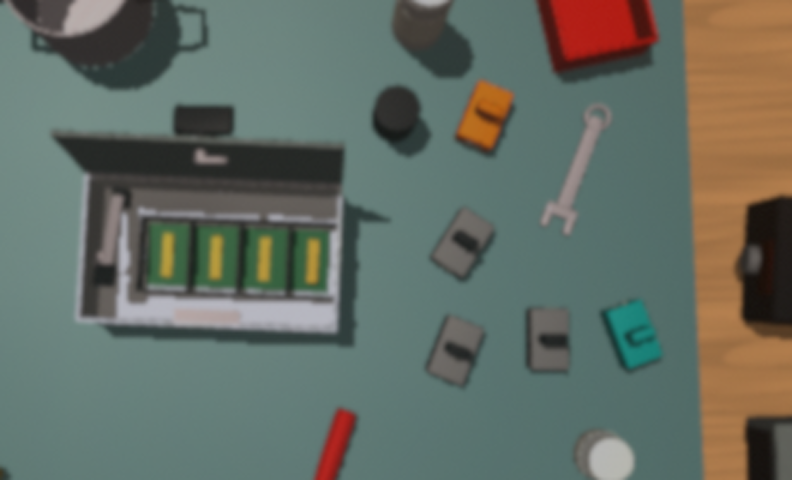

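```bash
cat > h.py <<'E'
from station import robot, fingers, vision, workorder, recognise
import numpy as np, cv2, time
from scipy.spatial.transform import Rotation as R
def tool():
    T=np.eye(4);T[:3,:3]=R.from_euler("xyz",robot.current_eef_rot(),degrees=True).as_matrix();T[:3,3]=robot.current_tool_pos();return T
def grab(n,T=None):
    """image and world-from-camera pose"""
    c=vision.calibration(n)
    W=tool()@c["T_tool_cam"] if n=="wrist" else np.linalg.inv(c["extrinsics"])
    return vision.grab_frame(n),(n,c["mtx"],W)
def unproj(px,cam,z):
    n,K,W=cam; p=np.atleast_2d(np.asarray(px,float)); a=(p-K[:2,2])/K[0,0]
    if n=="wrist":
        r=np.linalg.norm(a,axis=1,keepdims=True)+1e-12; d=np.c_[a/r*np.sin(r),np.cos(r)]
    else: d=np.c_[a,np.ones(len(a))]
    d=(d*[1,-1,-1])@W[:3,:3].T; o=W[:3,3]
    return (o+d*((z-o[2])/d[:,2])[:,None])[:,:2]
def proj(P,cam):
    n,K,W=cam; q=(np.atleast_2d(P)-W[:3,3])@W[:3,:3]*[1,-1,-1]
    if n=="wrist":
        s=np.linalg.norm(q[:,:2],axis=1,keepdims=True)+1e-12; a=q[:,:2]/s*np.arctan2(s,q[:,2:])
    else: a=q[:,:2]/q[:,2:]
    return a*K[0,0]+K[:2,2]
def camover(x,y,z,yaw):
    """wrist camera straight above x,y; z is TCP height"""
    c=np.radians(yaw); robot.move_to([x-.079*np.cos(c),y-.079*np.sin(c),z],[180,0,yaw])
def near180(yaw,ref): return yaw+180*round((ref-yaw)/180)
def modpose(xy,tag=None):
    """module pose (x,y,yaw of its 70 mm side, deg) from a wrist picture nearly above it"""
    im,cam=grab("wrist"); hsv=cv2.cvtColor(im,cv2.COLOR_RGB2HSV)
    m=(((hsv[:,:,1]<70))).astype(np.uint8)
    m=cv2.morphologyEx(m,cv2.MORPH_OPEN,np.ones((3,3),np.uint8));m=cv2.morphologyEx(m,cv2.MORPH_CLOSE,np.ones((15,15),np.uint8))
    best=None
    for c in cv2.findContours(m,cv2.RETR_EXTERNAL,cv2.CHAIN_APPROX_NONE)[0]:
        if cv2.contourArea(c)<400: continue
        w=unproj(c[:,0],cam,.04)
        (cx,cy),(a,b),t=cv2.minAreaRect((w*1000).astype(np.float32))
        if a<b: a,b,t=b,a,t+90
        d=np.hypot(cx/1000-xy[0],cy/1000-xy[1])
        if 50<a<95 and 30<b<70 and (best is None or d<best[0]): best=(d,cx/1000,cy/1000,(t+90)%180-90,a,b)
    if tag: cv2.imwrite(f"pics/{tag}.png",im[:,:,::-1])
    return best
E
python3 - <<'E'
from h import *
im,cam=grab("top")
f=lambda p:np.array(p)/2.4+[170,120]
print("mods",unproj(f([[463,243],[456,350],[548,340],[632,335],[485,116]]),cam,.04).round(3))
print("bysp",unproj(f([[405,120],[575,170]]),cam,.0).round(3))
print("rim FL,FR, hingeL,R",unproj(f([[77,322],[338,332],[86,174],[343,190]]),cam,.1).round(3))
ch=unproj(f([[208,250]]),cam,.1)[0]
for yaw in (90,-90,180,0):
    try: camover(*ch,.3,yaw); break
    except robot.PlanningError as e: print(yaw,e)
print(yaw,robot.current_joint_positions())
im,cam=grab("wrist");cv2.imwrite("pics/w0.png",im[:,:,::-1])
print(cam[2][:3,3],robot.current_time_s())
E
```

```text
mods [[ 0.551 -0.204]
 [ 0.431 -0.193]
 [ 0.44  -0.297]
 [ 0.444 -0.392]
 [ 0.696 -0.233]]
bysp [[ 0.699 -0.144]
 [ 0.637 -0.343]]
rim FL,FR, hingeL,R [[ 0.469  0.217]
 [ 0.454 -0.06 ]
 [ 0.628  0.208]
 [ 0.606 -0.068]]
90 [-33.76098067  18.83870793  43.47853119  83.20179247 -12.97559011
  83.11870085   9.93402397]
[0.54243523 0.07851695 0.4258058 ] 3.0833
```

View pics/w0.png

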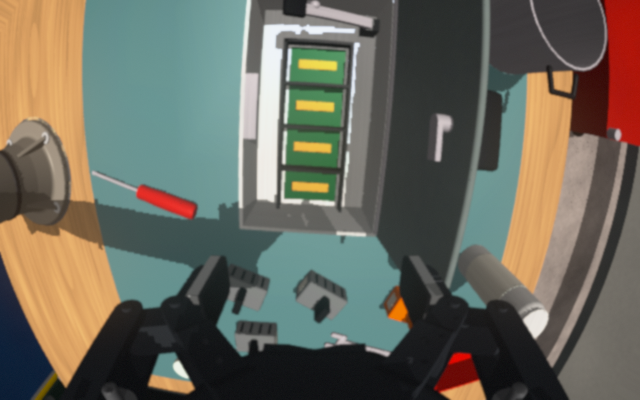

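```bash
cat >> h.py <<'E'
def ch2w(p,C):
    c,s=np.cos(C[2]),np.sin(C[2]); p=np.atleast_2d(np.asarray(p,float))
    return np.c_[C[0]+c*p[:,0]-s*p[:,1],C[1]+s*p[:,0]+c*p[:,1],p[:,2]]
E
python3 - <<'E'
from h import *
im,cam=grab("wrist")
hsv=cv2.cvtColor(im,cv2.COLOR_RGB2HSV)
m=cv2.inRange(hsv,(15,120,120),(35,255,255)); m[:, :280]=0;m[:,360:]=0;m[210:]=0
n,l,st,ce=cv2.connectedComponentsWithStats(m)
Y=[ce[i] for i in range(1,n) if st[i,4]>60]; yw=unproj(Y,cam,.008); print(yw.round(4))
g=cv2.inRange(hsv,(40,80,40),(80,255,255)); g[:,:270]=0;g[:,370:]=0;g[210:]=0
n,l,st,ce=cv2.connectedComponentsWithStats(g);print([(st[i],unproj([st[i,:2],st[i,:2]+st[i,2:4]],cam,.006).round(4).tolist()) for i in range(1,n) if st[i,4]>200])
d=yw[np.argmax(yw[:,1])]-yw[np.argmin(yw[:,1])];yaw=np.arctan2(-d[0],d[1]);mu=yw.mean(0)
print(np.degrees(yaw),np.hypot(*d))
C=[mu[0]+np.sin(yaw)*-.025*1,mu[1]+np.cos(yaw)*.025,yaw];print(C)
big=cv2.resize(im[:260,200:520,::-1],None,fx=2.4,fy=2.4,interpolation=2)
def poly(P,col):
    q=((proj(ch2w(P,C),cam)-[200,0]+.5)*2.4).astype(np.int32); cv2.polylines(big,[q],True,col,1)
rect=lambda x0,x1,y0,y1,z:[[x0,y0,z],[x1,y0,z],[x1,y1,z],[x0,y1,z]]
poly(rect(-.079,.079,-.139,.139,.1),(0,0,255))
for y in (-.109,-.053,.003,.059): poly(rect(-.04,.04,y-.026,y+.026,.032),(255,0,255)); poly(rect(-.04,.04,y-.026,y+.026,.006),(0,255,255))
poly(rect(-.079,-.065,-.035,.035,.1),(0,255,0))
cv2.imwrite("pics/ov.png",big)
E
```

```text
[[ 0.5458  0.1347]
 [ 0.5429  0.0788]
 [ 0.5394  0.023 ]
 [ 0.5362 -0.0329]]
[(array([ 291,   48,   54,   36, 1332], dtype=int32), [[0.5111, 0.1579], [0.583, 0.1086]]), (array([ 288,   88,   54,   39, 1490], dtype=int32), [[0.5072, 0.1028], [0.5797, 0.05]]), (array([ 287,  130,   52,   38, 1342], dtype=int32), [[0.5055, 0.0456], [0.5767, -0.0069]]), (array([285, 171,  51,  29, 880], dtype=int32), [[0.5019, -0.0114], [0.5735, -0.0533]])]
-3.3051648825300695 0.16789036528438797
[np.float64(0.5425269102569082), np.float64(0.07583920367870177), np.float64(-0.057686009521441324)]
```

View pics/ov.png

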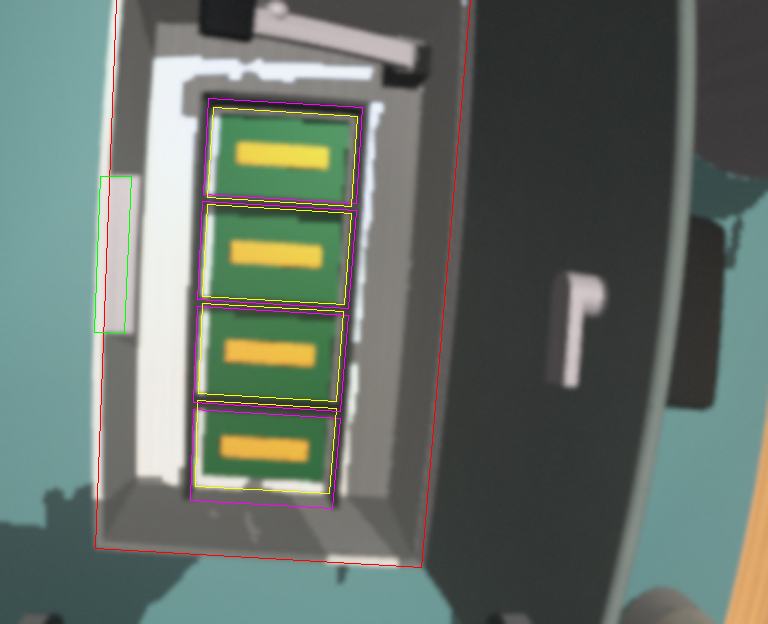

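```bash
cat >> h.py <<'E'
C=(.5425,.0758,np.radians(-3.305)); YC=86.7
def pick(xy,tag):
    yaw=90
    for k in range(2):
        camover(xy[0],xy[1],.24,yaw)
        if k==0: fingers.gripper_to(.5,40)
        d=modpose(xy,f"{tag}_{k}"); print(np.round(d,4),"yaw",yaw)
        xy=d[1:3]; yaw=(d[3]+90)%180
    robot.move_to([*xy,.15],[180,0,yaw]); robot.line_to([*xy,.064],velocity=.1)
    fingers.gripper_to(0,60); print("gap",robot.current_finger_gap(),robot.current_gripper_force())
    robot.line_to([*xy,.23],velocity=.2); print("gap",robot.current_finger_gap())
def place(y):
    p=ch2w([[0,y,0]],C)[0,:2]
    robot.move_to([*p,.23],[180,0,YC]); robot.line_to([*p,.12],velocity=.15)
    hit=robot.line_to([*p,.068],velocity=.05,f_stop=6); print("hit",hit,robot.current_tool_pos(),robot.current_contact_force())
E
python3 - <<'E'
from h import *
pick([.551,-.204],"a"); place(.003)
im,cam=grab("wrist");cv2.imwrite("pics/p1.png",im[:,:,::-1]); print(robot.current_time_s())
E
```

```text
[  0.1152   0.4363  -0.1941 -21.8625  80.4864  48.0113] yaw 90Traceback (most recent call last):
  File "<stdin>", line 2, in <module>
  File "h.py", line 52, in pick
    d=modpose(xy,f"{tag}_{k}"); print(np.round(d,4),"yaw",yaw)
                                      ~~~~~~~~^^^^^
    return _wrapfunc(a, 'round', decimals=decimals, out=out)
    return _wrapit(obj, method, *args, **kwds)
    result = getattr(arr, method)(*args, **kwds)
TypeError: unsupported operand type(s) for *: 'NoneType' and 'float'
```

View pics/a_0.png

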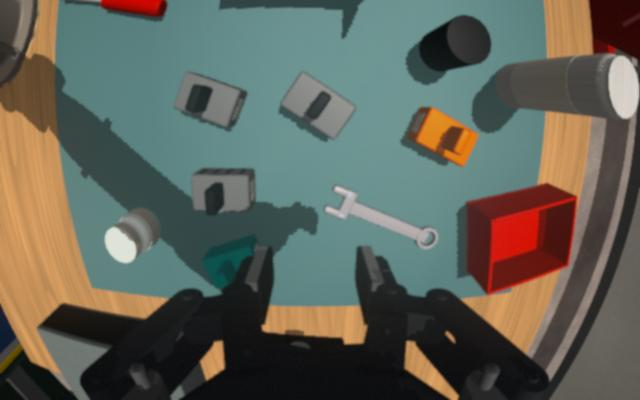

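Run:
```python
import cv2,numpy as np
im=cv2.imread("pics/a_0.png");h=cv2.cvtColor(im,cv2.COLOR_BGR2HSV)
for p in [(300,95),(335,125),(322,106),(318,100),(280,140),(300,80),(338,135),(210,85),(228,185),(200,240),(240,255),(175,110)]: print(p,h[p[1],p[0]])
```

```text
(300, 95) [ 45   7 139]
(335, 125) [ 50   6 139]
(322, 106) [90 26 60]
(318, 100) [94 29 62]
(280, 140) [ 87  71 148]
(300, 80) [ 40   5 143]
(338, 135) [ 88  56 132]
(210, 85) [ 50   6 125]
(228, 185) [ 60   4 124]
(200, 240) [89 78 72]
(240, 255) [ 88 215  83]
(175, 110) [ 88  73 133]
```

```bash
sed -i 's/hsv\[:,:,1\]<70/hsv[:,:,1]<42/' h.py
python3 - <<'E'
from h import *
pick([.551,-.204],"a"); place(.003)
im,cam=grab("wrist");cv2.imwrite("pics/p1.png",im[:,:,::-1]); print(robot.current_time_s())
E
```

```text
[ 2.80000e-03  5.53700e-01 -2.04300e-01 -3.37975e+01  6.92265e+01
  4.39242e+01] yaw 90
[ 1.00000e-04  5.53800e-01 -2.04400e-01 -3.38883e+01  6.90259e+01
  4.35457e+01] yaw 56.202491760253906
gap 0.12960884763185096 60.44214606285095
gap 0.12721620612073384
hit True [0.5420575  0.07869039 0.07055189] [-1.44529081  0.14904869  3.88405183]
12.85
```

View pics/p1.png

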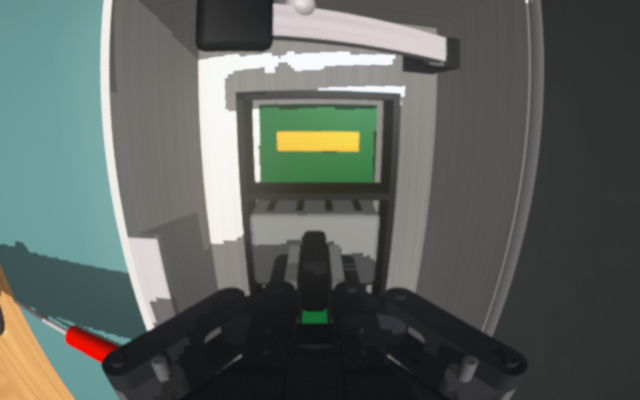

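```bash
cat >> h.py <<'E'
def release():
    fingers.gripper_to(.42,40); p=robot.current_tool_pos(); robot.line_to([p[0],p[1],.23],velocity=.2)
E
python3 - <<'E'
from h import *
release()
pick([.431,-.193],"b"); place(-.053); release()
pick([.44,-.297],"c"); place(-.109); release()
camover(*ch2w([[0,-.05,0]],C)[0,:2],.28,90)
im,cam=grab("wrist");cv2.imwrite("pics/p2.png",im[:,:,::-1]); print(robot.current_time_s())
E
```

```text
[ 1.10000e-03  4.32000e-01 -1.92600e-01 -2.28058e+01  6.92183e+01
  4.39925e+01] yaw 90
[ 2.00000e-04  4.32100e-01 -1.92500e-01 -2.29419e+01  6.87478e+01
  4.33133e+01] yaw 67.19416809082031
gap 0.12608890732198474 60.447285175323486
gap 0.13217165013261511
hit True [0.53899834 0.02286508 0.07044063] [-0.22839713 -0.26711656  3.69833991]
[ 3.20000e-03  4.42000e-01 -2.99500e-01 -1.09500e+00  6.96634e+01
  4.37544e+01] yaw 90
[ 1.00000e-04  4.42100e-01 -2.99400e-01 -1.13620e+00  6.96956e+01
  4.35930e+01] yaw 88.90496063232422
gap 0.1328420347793048 60.4730486869812
gap 0.12947793945426467
hit True [ 0.53583591 -0.03289741  0.07042987] [ 7.42039419e-04 -4.24699198e-02  5.32738598e+00]
32.95
```

View pics/p2.png

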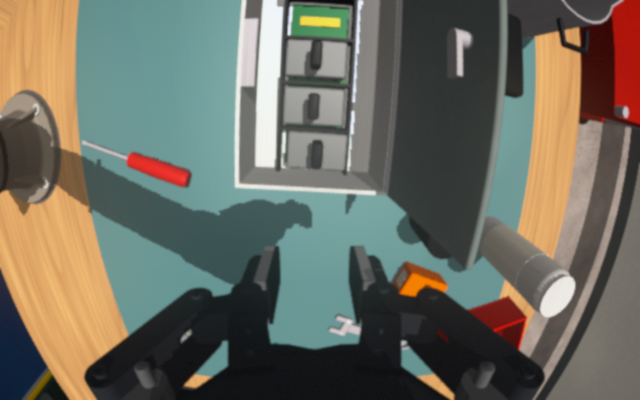

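Run:
```python
from h import *
W=lambda x,z:ch2w([[x,.112,z]],C)[0]
p=robot.current_tool_pos()
fingers.gripper_to(0,40)
robot.move_to(W(-.030,.20),[180,0,YC])
robot.line_to(W(-.030,.125),velocity=.1)
print(robot.line_to(W(-.032,.09),velocity=.05,f_stop=30),robot.current_contact_force())
print(robot.line_to(W(-.038,.0665),velocity=.04,f_stop=30),robot.current_tool_pos(),robot.current_contact_force())
robot.pause(.2)
robot.line_to(W(-.034,.1),velocity=.08);robot.line_to(W(-.03,.22),velocity=.2)
camover(*ch2w([[0,.08,0]],C)[0,:2],.28,90)
im,cam=grab("wrist");cv2.imwrite("pics/p3.png",im[:,:,::-1]); print(robot.current_contact_force(),robot.current_time_s())
```

```text
False [-4.0336679  -0.27491236  6.08812971]
False [0.51187881 0.18967163 0.06684521] [ 2.86442259 -0.1776757   3.72827758]
[1.32000997 0.80844693 0.4650635 ] 39.05
```

View pics/p3.png

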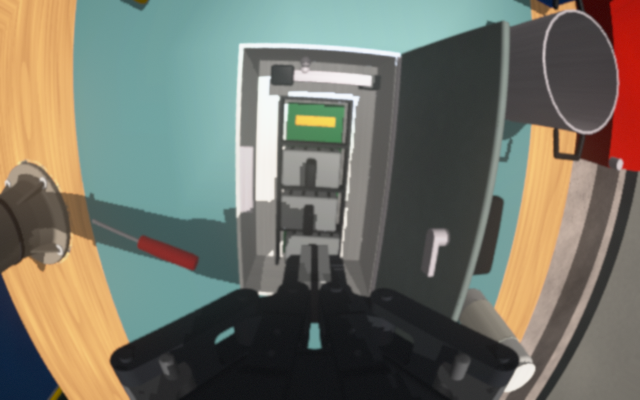

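Run:
```python
from h import *
im,cam=grab("wrist")
g=lambda a:[.060-.1*np.cos(.525-a),.112,.047+.1*np.sin(.525-a)]
for a in (0,.46,.52): print(a,proj(ch2w([g(a)],C),cam).round(1))
hx,hz,Y=.079,.1,-.07
pts=[]
for th in np.r_[1.9,1.8,1.7:-.01:-.12,0]:
    r=.11+.03*(1-th/1.9); o=.006+.015*np.sin(th)+(.012 if th>1.85 else -.001)
    x=hx-r*np.cos(th)+o*np.sin(th); z=hz+r*np.sin(th)+o*np.cos(th)
    if th==0:z=.104
    pts.append(ch2w([[x,Y,z+.017]],C)[0])
pts[0]=ch2w([[.16,Y,.225]],C)[0]
np.save("pts.npy",pts)
print(np.round(pts[0],3),np.round(pts[-1],3),[robot.inverse_kinematics(list(p),[180,0,YC]) is not None for p in pts])
a=ch2w([[0,Y,.31]],C)[0];b=ch2w([[.16,Y,.31]],C)[0]
for q in (a,b): print(q,robot.inverse_kinematics(list(q),[180,0,YC]))
robot.line_to(list(a),[180,0,YC],velocity=.15); robot.line_to(list(b),velocity=.15)
im,cam=grab("wrist");cv2.imwrite("pics/p4.png",im[:,:,::-1])
```

```text
0 [[291.5  72.3]]
0.46 [[282.6  76. ]]
0.52 [[282.9  76.5]]
[ 0.698 -0.003  0.225] [0.478 0.009 0.121] [True, True, True, True, True, True, True, True, True, True, True, True, True, True, True, True, True, True]
[0.53846442 0.00591642 0.31      ] [-48.78238037  25.08936469  68.22101519  83.27969702 -23.22002875
  87.11881718  15.34726108]
[ 0.69819831 -0.00330776  0.31      ] [-24.76180453  44.2947688   58.81002362  51.38341736 -37.2734485
  99.44662078  14.5937861 ]
```

View pics/p4.png

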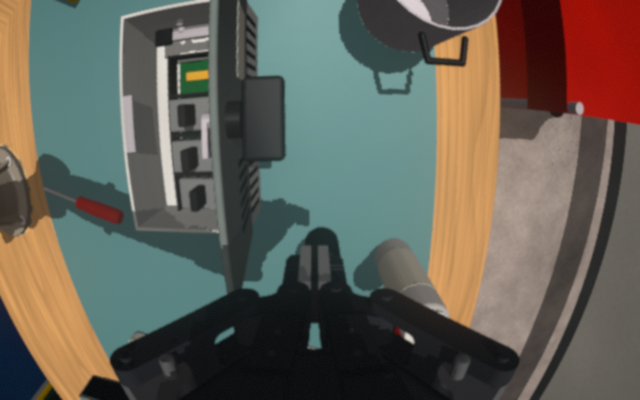

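Run:
```python
from h import *
pts=np.load("pts.npy")
for i,p in enumerate(pts):
    hit=robot.line_to(list(p),velocity=.1,f_stop=25); f=robot.current_contact_force()
    print(i,hit,np.round(f,1))
    if hit and i<len(pts)-1: break
print(robot.current_tool_pos(),robot.current_time_s())
im,cam=grab("scene");cv2.imwrite("pics/s2.png",cv2.resize(im[40:260,180:480,::-1],None,fx=2,fy=2))
```

```text
0 False [-0.2 -0.5  0.5]
1 False [ 0.4 -0.5  2.3]
2 False [ 0.6 -0.4  0.6]
3 False [ 0.4  0.1 -0.3]
4 False [ 1.1  0.3 -0.5]
5 False [-0.4 -0.5  0.2]
6 False [0.1 0.3 0.3]
7 False [ 0.5 -0.1 -0.7]
8 False [-0.3  0.4  0.4]
9 False [ 0.3 -0.7 -0.1]
10 False [ 0.9  0.1 -0.3]
11 False [1.  0.7 0.5]
12 False [-0.7 -0.2  1.2]
13 False [-0.1  1.1  0.5]
14 False [ 0.7 -0.2  0.9]
15 False [-0.2 -0.   0.6]
16 False [0.  0.8 0.1]
17 False [-1.9  0.9 10.8]
[0.47909967 0.00909732 0.12305282] 47.4917
```

View pics/s2.png

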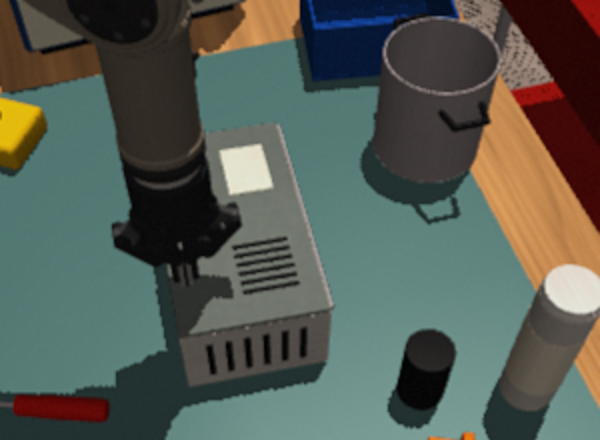

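Run:
```python
from h import *
p=robot.current_tool_pos(); robot.line_to([p[0],p[1],.23],velocity=.2)
fingers.gripper_to(.5,30)
w=ch2w([[-.045,0,0]],C)[0,:2]
robot.move_to([*w,.23],[180,0,YC-3])
im,cam=grab("wrist");cv2.imwrite("pics/p5a.png",im[:,:,::-1])
print(robot.line_to([*w,.131],velocity=.08,f_stop=10),robot.current_tool_pos())
fingers.gripper_to(0,30); print(robot.current_finger_gap(),robot.current_contact_force())
for a in (20,40,60,80,89.5):
    robot.line_to([*w,.131],[180,0,YC-a],velocity=.05)
    print(a,np.round(robot.current_eef_rot(),1),np.round(robot.current_torque(),2),np.round(robot.current_contact_force(),1),robot.current_joint_positions()[6])
robot.pause(.3)
fingers.gripper_to(.5,30); robot.line_to([*w,.23],velocity=.15)
camover(*ch2w([[-.02,0,0]],C)[0,:2],.3,YC)
im,cam=grab("wrist");cv2.imwrite("pics/p5.png",im[:,:,::-1]);print(robot.current_time_s())
```

```text
False [0.49806197 0.07838104 0.13153328]
0.13303645272319686 [-2.44695449  0.4362885  11.05126475]
20 [ 1.799e+02 -1.000e-01  6.670e+01] [ 0.    0.65 -0.06] [-3.3 -0.3 12.2] -3.6658026432269897
40 [ 1.799e+02 -1.000e-01  4.670e+01] [ 0.04  0.68 -0.03] [-3.5  0.4 12.7] -21.472802425697523
60 [-1.80e+02 -1.00e-01  2.67e+01] [ 0.02  0.71 -0.09] [-3.4  0.7 12.8] -40.453378155697216
80 [-1.799e+02 -1.000e-01  6.700e+00] [ 0.11  0.79 -0.04] [-3.7  1.8 13.3] -59.95788782436259
89.5 [-1.799e+02 -1.000e-01 -2.800e+00] [ 0.13  0.73 -0.07] [-3.1  1.5 12.8] -69.31304700825261
56.1167
```

View pics/p5.png

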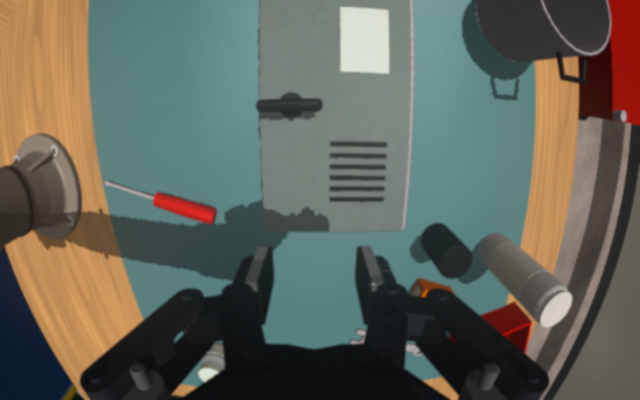

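```bash
python3 -c "
from station import workorder; print(workorder.close_job())"
```

```text
the job is handed in; nothing more can be done
None
```

I placed the three grey modules I found in slots 0–2, pressed the lever down until it caught, shut the cover and turned the wing knob a quarter turn clockwise; all of this showed in the camera pictures, and I handed the job in at about 56 s, but it returned no verdict.

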